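# Scrap the failed battery pack from the tester

### The arm

A 7-joint arm with a two-finger parallel gripper is mounted at the origin on the work surface. World frame = base frame: x ahead of the robot, y to its left, z up, the work surface at z = 0. Lengths are in m, angles in rad, forces in N, time in s.
With the tool pointing down it reaches from about 0.4 to 0.85 m from the base axis. Payload 4.4 kg.
Tool frame: the origin (TCP) lies midway between the tips of the shut fingers; the grasp point (between the pads) lies 19 mm behind it; x points along the fingers, y is the direction in which the jaws open and shut, and the axes are right-handed (so a half turn about x gives the same grasp; the last joint's range is limited). The gripper opens to 94 mm and grips with 3 to 60 N. Pads are 16 mm wide; open, the fingers measure 119 mm over their backs; the gripper's body (75 mm by 177 mm) begins 78 mm behind the grasp point.
Start: joints at [-0.066, 0.628, 0.038, 1.517, -0.027, 0.996, -0.02], TCP at [0.65, 0, 0.205] pointing down, gripper open.
Joint ranges: [-3.06, 3.06], [-0.37, 2.12], [-1.25, 1.32], [0.18, 2.47], [-1.1, 4.24], [0.23, 1.98], [-2.94, 2.94]. Speed limits (rad/s): [2.57, 2.57, 3.14, 3.14, 3.14, 3.14, 3.14].

### API

Orientations are given as a rotation vector (axis times angle).
In Python, from station import status, vision, job gives the robot as it stands.
- The arm moves only by the shell command python3 -m handwheel 'ROWS' [FORCE]. ROWS is JSON, a list of rows, each an object of numbers: "hand": the closure in counts, from 0 (fully open) to 255 (shut); "x", "y", "z": the shift along the tool's x, y, z in m; "yaw": the turn about the tool's x in rad. A call has 1 to 5 rows; each row is the pose to reach, as a shift and turn from the pose commanded when the call began, along the tool's axes at that moment; what a row does not reach only later rows make up. A row lasts 1/10 s, in which the tool goes at most 50 mm and 8.59 degrees, less where a joint would pass 70% of its speed; a pose out of reach is approached as far as the arm can. A call with a gripper value outside its range is refused whole. The fingers move at their own pace and stop on an object; FORCE is the grip in N (left out, the last holds). Time passes only in rows, so rows that repeat a pose let the fingers close. It gives the time, the measured TCP pose, the force and the opening at its end, in the units of the state.
- status.read_state(): the state, without advancing time (a new reading comes with each control period).
- vision.read_camera(name): name is "scene" or "side" or "wrist"; returns the picture (420x560x3 uint8, red, green, blue); there is no depth.
- vision.camera_params(name): a dict with "K" (3x3 intrinsics, pixels), "cam_to_world" (4x4, takes a point from camera to world coordinates). Camera axes: x right, y down, z forward; pixel columns grow to the right and rows downward; lengths in m; the calibration is good to about 2 mm. A picture is of the moment at which its call begins: read the wrist's pose just before it. camera_params takes no time and is no camera call; for the wrist camera it gives the pose at the moment of the call.
- job.job_done(): hands the job in, once; it reports no verdict.
The state is a dict: "clock": time; "joint_pos": joint angles; "joint_vel": joint speeds; "tau": joint torques, N m; "tcp_pos": TCP position; "tcp_rot": TCP orientation; "ft_force": force on the tool from outside, world axes, zero at the start; "ft_torque": the same for the moment, N m; "opening": opening from 0.0 (shut) to 1.0 (fully open).
Only numpy, scipy, OpenCV 4.12 (cv2) and the standard library are available. Lean on these libraries where they do the work, as an engineer would, in place of code of your own. Each camera call takes 0.05 s, during which the arm holds its last target. There are 200 camera calls.

### The job

The swollen battery pack with the red dot has failed on the two-bay tester: slide its own gate, and only that one, fully open, then slide the pack out of its bay, flat along the deck and never lifted, and push it off the front ledge so that it drops down the chute into the yellow recycling tub. It is a damaged lithium pack, so use a light fingertip: enough to move it, but never more than 18 N on it. Leave the green-dot pack in its bay and the other things on the bench where they are.

Things in the scene. Friction and masses are not known exactly. Their poses are not given: they have to be found in the camera images.
- tester: Grey two-bay battery tester with chute and tub, fixed to the bench as one unit. Origin on the bench below the middle of its front ledge; x points out over the chute, y to its left, z up. Its level deck is 130 mm up and ends at the ledge, x = 0. Behind the bays, x = -125 to -85 mm, a black contact block stands 20 mm above the deck. Packs, deck and chute are smooth (friction about 0.3).
- ledge (a point): Middle of the ledge's top edge, where the deck ends; axes as the tester's. The last 25 mm of deck before it carry only the gates. From 6 mm below it a steel chute 210 mm wide slopes down at 41 degrees into the tub.
- bay_left (a point): Centre of the left bay's floor (level with the deck), 55 mm behind the ledge; axes as the tester's. The pocket is 60 mm long and 46 mm wide, open above and in front, closed behind by the contact block; its side walls are 7 mm high, flush with an unswollen pack. A spring plunger in the outer wall, 45 mm behind the ledge, squeezes the pack: dragging it takes 3 to 6 N until its rear has passed.
- bay_right (a point): The same for the right bay (its outer wall is on the tester's -y side). In either bay a fingertip pressing down with some 6 to 10 N drags the pack along; a lighter one slips over it.
- dead_pack_center (a point): Centre of the failed pack's hard case: black, 60 x 44 x 7 mm, about 45 g, long side along the tester's x, red dot on its grey top. It fills one of the two bays, rear edge on the contact block. The middle 50 x 37 mm of its top is swollen: flat and firm, but standing 0 to 4 mm proud of the case, differently each time; the measured pose does not show it. Axes as the tester's.
- good_pack_center (a point): Centre of the good pack in the other bay: same case, not swollen, green dot. Leave it there.
- gate_left (a joint): Left bay's gate, a steel bolt 7 mm high across the front of the pocket, x = -24.5 to -18.5 mm; slides outwards along the tester's +y with about 2 N of friction and stays where it is left. 0 shut, 0.05 m fully open (at the end stop); clear of the pack from 0.035. Starts between 0 and 0.004.
- gate_right (a joint): The same for the right bay, sliding outwards along the tester's -y.
- knob_left (a point): Centre of the left gate's red upright knob, 13 mm in diameter and 22 mm high (13 to 35 mm above the deck), standing on the bolt 30 mm outside the bay's centre line when shut; it moves with the gate.
- knob_right (a point): The same for the right gate.
- tub_floor (a point): Centre of the yellow tub's inner floor, 4 mm above the bench, 130 mm beyond the ledge; axes as the tester's. Inside, the tub is 141 mm in x and 220 mm in y, its walls 41 mm (chute side) and 71 mm high. Two old packs without dots lie in it; they do not matter.
- pump_bottle: White pump dispenser, 68 mm wide, 110 mm high; bystander. Origin under its centre.
- solvent_bottle: White bottle with blue cap, 72 mm wide, 170 mm high; bystander. Origin under its centre.
- phone_tray: White open tray, 160 x 90 x 22 mm; bystander. Origin under its centre.
- wire_spool: White spool with a brown disc on top, 136 mm wide, 103 mm high; bystander. Origin under its centre.
- tweezers: Steel tweezers lying on the bench, 120 mm long; bystander. Origin under its middle.
- driver: Orange screwdriver lying on the bench, 150 mm long; bystander. Origin on its axis.
There are look-alikes about, which are no part of the job. What is shaped like the part that bears dead_pack_center but orange, pink or turquoise is not meant.

How it is judged:
On the way, in this order (a step that is already met when the one before it is completed fails the run):
1. the gate of the red-dot pack's bay is fully open (past 0.04) (((y of dead_pack_center in the frame of tester above 0 m and value of joint gate_left above 0.04 m) or (y of dead_pack_center in the frame of tester below 0 m and value of joint gate_right above 0.04 m))), for 0.1 s.
2. the red-dot pack has been slid at least 20 mm out, still lying flat on the deck (x of dead_pack_center in the frame of tester between -0.035 and 0.01 m and angle between dead_pack_center's own z axis and vertical below 0.15 rad and height (world z) of dead_pack_center between 0.128 and 0.14 m), for 0.1 s.
At the end, for the whole second after the job is handed in: The red-dot pack lies inside the yellow tub, its centre within the tub's walls and less than 37 mm above the tub's floor; the green-dot pack is within 5 mm of where it started, in its bay (x of dead_pack_center in the frame of tub_floor between -0.07 and 0.07 m and y of dead_pack_center in the frame of tub_floor between -0.108 and 0.108 m and z of dead_pack_center in the frame of tub_floor below 0.037 m and distance of good_pack_center from where it was at the start of the episode below 0.005 m); the robot touches nothing.
It fails at once if the fingers bear on the red-dot pack with more than 18 N (contact force between the fingers and dead_pack above 18 N).
It fails at once if the red-dot pack is lifted more than 8 mm off the deck (height (world z) of dead_pack_center above 0.1415 m).
It fails at once if both gates are opened (value of joint each of gate_left, gate_right above 0.02 m).
It fails at once if the green-dot pack is shifted by more than 5 mm (distance of good_pack_center from where it was at the start of the episode above 0.005 m).
It fails at once if a bystander is moved by more than 20 mm (distance of any of pump_bottle, solvent_bottle, phone_tray, wire_spool, tweezers, driver from where it was at the start of the episode above 0.02 m).
It also fails if it takes over 64 s, if anything falls off the work surface, if the arm or the gripper's body presses on something with over 40 N, if the wrist force passes 120 N, or if a joint passes its speed limit or range.

## Working session

There is one attempt and no reset: what is moved stays moved. The work goes in short steps, Python scripts to look and compute and a shell command to move; the robot and the scene stay as the last step left them, time stands still between calls to the robot, and variables do not carry over. Pictures are saved under pics/ and viewed, about 8 in all and at most 12, crops included, and the job is handed in when it is done.

```bash
mkdir -p pics; ls
python3 - <<'E'
from station import status, vision
import cv2,numpy as np
s=status.read_state(); print(s)
for n in ("scene","side"):
    im=vision.read_camera(n); cv2.imwrite(f"pics/{n}0.png",im[:,:,::-1])
    p=vision.camera_params(n); print(n,np.round(p["K"],1).tolist(),np.round(p["cam_to_world"],3).tolist())
im=vision.read_camera("wrist"); cv2.imwrite("pics/wrist0.png",im[:,:,::-1]); p=vision.camera_params("wrist");print(np.round(p["cam_to_world"],3).tolist())
E
```

```text
pics
{'clock': 0.0, 'joint_pos': array([-0.06578314,  0.62930813,  0.03841947,  1.51833426, -0.02696209,
        0.99630705, -0.02005218]), 'joint_vel': array([ 0.00119749, -0.0008637 ,  0.00276478,  0.00064453,  0.00057883,
        0.00075953,  0.00143518]), 'tau': array([ 1.05774864e-04, -5.49729431e+01,  1.14371493e+00, -1.86633307e+01,
       -5.21096285e-02,  2.37884105e-02,  1.36332897e-04]), 'tcp_pos': array([6.49346811e-01, 2.00794019e-05, 2.04589144e-01]), 'tcp_rot': array([ 1.20832157,  1.21051006, -1.21059443]), 'ft_force': array([ 0.56091337, -0.1030195 ,  0.42606825]), 'ft_torque': array([ 0.00286521,  0.05303875, -0.01202447]), 'opening': 1.0037856984925675}
scene [[446.4, 0.0, 282.8], [0.0, 446.4, 206.1], [0.0, 0.0, 1.0]] [[-0.512, 0.472, -0.718, 1.283], [0.859, 0.304, -0.412, 0.435], [0.024, -0.827, -0.561, 0.711], [0.0, 0.0, 0.0, 1.0]]
side [[494.1, 0.0, 279.8], [0.0, 494.1, 202.7], [0.0, 0.0, 1.0]] [[0.98, -0.128, 0.155, 0.331], [-0.2, -0.673, 0.712, -0.935], [0.013, -0.728, -0.685, 1.008], [0.0, 0.0, 0.0, 1.0]]
[[1.0, 0.001, -0.001, 0.65], [0.001, -0.96, -0.281, 0.082], [-0.001, 0.281, -0.96, 0.383], [0.0, 0.0, 0.0, 1.0]]
```

View pics/scene0.png

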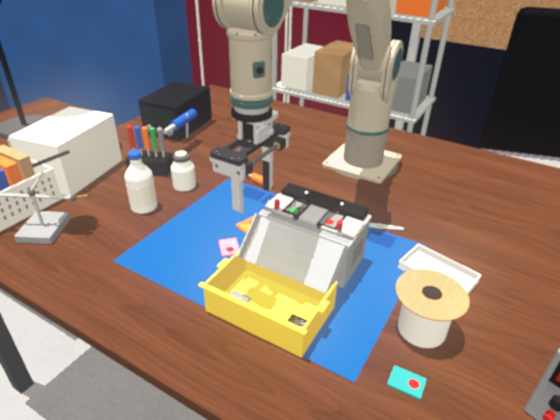

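View pics/side0.png

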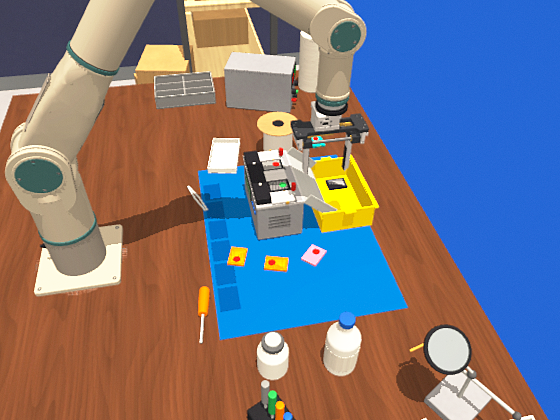

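The tester faces away from the robot, with its chute toward +x. The knobs in the side view are near (281,152) and (294,185). I'll crop both views to see the dots.

Run:
```python
import cv2,numpy as np
a=cv2.imread("pics/scene0.png")[175:265,235:385];b=cv2.imread("pics/side0.png")[140:240,235:385]
c=cv2.imread("pics/wrist0.png")
a=cv2.resize(a,None,fx=2.66,fy=2.66,interpolation=cv2.INTER_CUBIC);b=cv2.resize(b,None,fx=2.66,fy=2.66,interpolation=cv2.INTER_CUBIC)
o=np.zeros((600,800,3),np.uint8);o[:a.shape[0],:a.shape[1]]=a;o[:b.shape[0],400:400+b.shape[1]]=b
o[280:280+315,:420]=cv2.resize(c,(420,315))
cv2.imwrite("pics/crop0.png",o)
```

```text
(no output)
```

View pics/crop0.png

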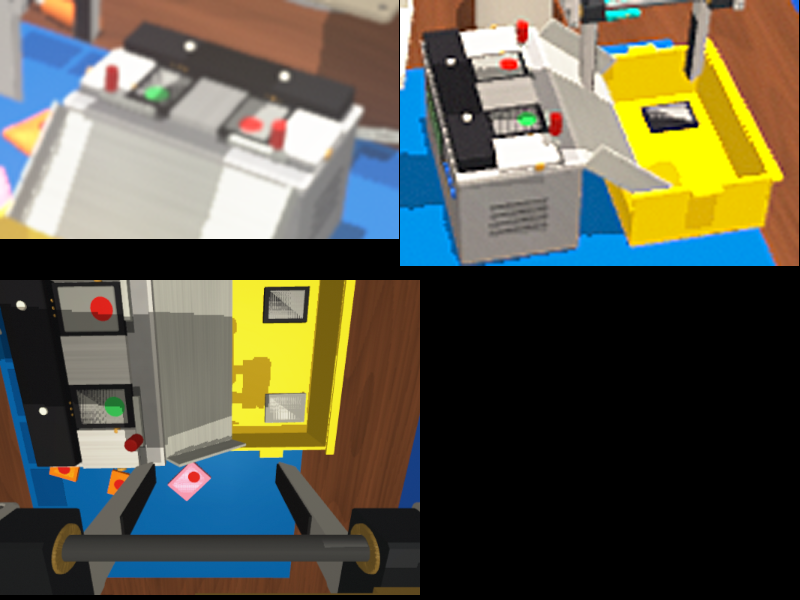

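Red dot is in the left (+y) bay, green in the right. Tool axes: x = down, y = world +x, z = world −y. I'll raise the tool over the tester for one centred wrist look.

```bash
python3 -m handwheel '[{"x":-0.04,"z":-0.03,"y":-0.02,"hand":255},{"x":-0.06,"z":-0.06,"y":-0.05,"hand":255},{"x":-0.06,"z":-0.08,"y":-0.08,"hand":255},{"x":-0.06,"z":-0.08,"y":-0.08,"hand":255},{"x":-0.06,"z":-0.08,"y":-0.08,"hand":255}]' 20
python3 - <<'E'
from station import status, vision
import cv2,numpy as np
p=vision.camera_params("wrist"); im=vision.read_camera("wrist"); cv2.imwrite("pics/wrist1.png",im[:,:,::-1]); np.savez("pics/w1.npz",K=p["K"],T=p["cam_to_world"])
print(np.round(p["cam_to_world"],4).tolist(), status.read_state()["tcp_pos"])
E
```

```text
[[1.0, 0.001, -0.0011, 0.6502], [0.0007, -0.9598, -0.2806, 0.0816], [-0.0014, 0.2806, -0.9598, 0.3833], [0.0, 0.0, 0.0, 1.0]] [6.49629956e-01 7.11985100e-05 2.04919869e-01]schema error: expected keys hand, x, y, z, yaw
```

View pics/wrist1.png

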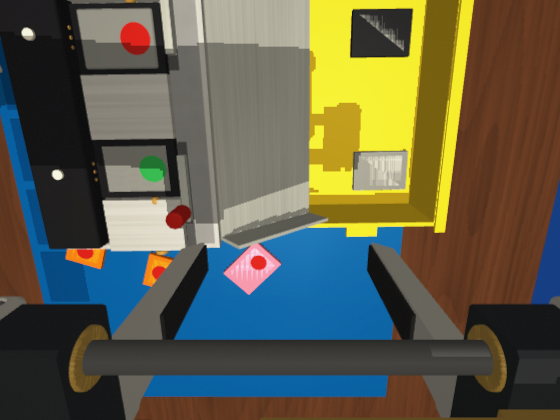

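All five keys are required, so the arm hasn't moved. Redoing the move with full rows.

```bash
python3 -m handwheel '[{"x":-0.04,"y":-0.02,"z":-0.03,"yaw":0,"hand":255},{"x":-0.06,"y":-0.05,"z":-0.06,"yaw":0,"hand":255},{"x":-0.06,"y":-0.08,"z":-0.08,"yaw":0,"hand":255},{"x":-0.06,"y":-0.08,"z":-0.08,"yaw":0,"hand":255},{"x":-0.06,"y":-0.08,"z":-0.08,"yaw":0,"hand":255}]' 20
python3 - <<'E'
from station import status, vision
import cv2,numpy as np
p=vision.camera_params("wrist"); im=vision.read_camera("wrist"); cv2.imwrite("pics/wrist2.png",im[:,:,::-1]); np.savez("pics/w2.npz",K=p["K"],T=p["cam_to_world"])
print(np.round(p["cam_to_world"],4).tolist(), status.read_state()["tcp_pos"])
E
```

```text
clock: 0.7
tcp_pos: [0.5698, 0.0803, 0.2658]
tcp_rot: [1.208, 1.209, -1.208]
ft_force: [0.0, -0.7, 0.3]
opening: 0.614
[[1.0, 0.0018, 0.0011, 0.57], [0.002, -0.9598, -0.2808, 0.1619], [0.0006, 0.2808, -0.9598, 0.4443], [0.0, 0.0, 0.0, 1.0]] [0.57042396 0.07933495 0.26550797]
```

View pics/wrist2.png

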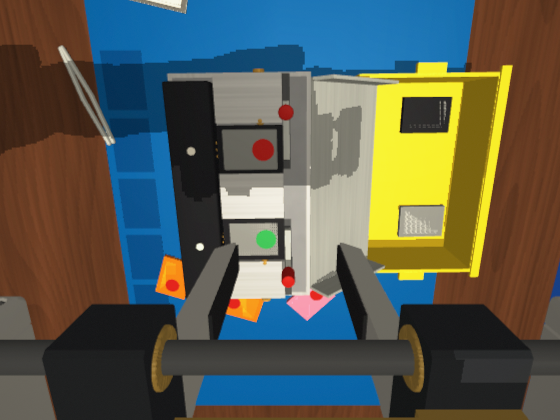

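Now clear: left knob (286,112), red dot (263,149), red case about (221–283, 125–173), right knob (288,277), block screws (191,151) and (200,247).

```bash
cat > h.py <<'E'
import numpy as np,cv2
def cast(K,T,uv,z):
    d=T[:3,:3]@np.linalg.solve(K,[uv[0],uv[1],1.]); o=T[:3,3]; return o+d*(z-o[2])/d[2]
E
python3 - <<'E'
from h import *
f=np.load("pics/w2.npz");K,T=f["K"],f["T"]
im=cv2.imread("pics/wrist2.png");hsv=cv2.cvtColor(im,cv2.COLOR_BGR2HSV);H,S,V=cv2.split(hsv)
def blobs(m,name,z,lo=25,roi=(100,300,150,330)):
    k=np.zeros_like(m,dtype=np.uint8);r=roi;k[r[0]:r[1],r[2]:r[3]]=m[r[0]:r[1],r[2]:r[3]]
    n,l,s,c=cv2.connectedComponentsWithStats(k)
    for i in range(1,n):
        if s[i,4]>=lo: print(name,s[i].tolist(),np.round(c[i],1),np.round(cast(K,T,c[i],z),4))
red=((H<6)|(H>174))&(S>170)&(V>80)
blobs(red,"red z.137",.137);blobs(red,"red z.160",.160)
blobs((H>50)&(H<80)&(S>150),"green",.137)
blobs((S<40)&(V>200),"white z.15",.150,10,(140,260,180,215))
# case of red pack: dark mask, minus block
dark=((V<45)).astype(np.uint8)
for y in (135,140,145,150,155,160,165): print(y,"".join("#" if d else "." for d in dark[y,160:320]))
for x in (240,250,): print(x,[i for i in range(100,270) if dark[i,x]])
print(V[150,270:330].tolist())
E
```

```text
red z.137 [279, 105, 14, 15, 167] [285.5 112. ] [0.5686 0.1619 0.137 ]
red z.137 [253, 139, 21, 21, 353] [262.6 149.4] [0.5477 0.129  0.137 ]
red z.137 [282, 267, 13, 21, 213] [287.7 276.9] [ 5.709e-01 -4.000e-04  1.370e-01]
red z.137 [166, 280, 13, 11, 109] [171.8 285.1] [ 0.4513 -0.0099  0.137 ]
red z.137 [310, 291, 12, 9, 73] [315.1 295.4] [ 0.5996 -0.0217  0.137 ]
red z.160 [279, 105, 14, 15, 167] [285.5 112. ] [0.5687 0.1619 0.16  ]
red z.160 [253, 139, 21, 21, 353] [262.6 149.4] [0.5494 0.1315 0.16  ]
red z.160 [282, 267, 13, 21, 213] [287.7 276.9] [0.5708 0.0118 0.16  ]
red z.160 [166, 280, 13, 11, 109] [171.8 285.1] [0.4602 0.003  0.16  ]
red z.160 [310, 291, 12, 9, 73] [315.1 295.4] [ 0.5974 -0.008   0.16  ]
green [257, 231, 18, 17, 253] [265.6 238.9] [0.549  0.0413 0.137 ]
white z.15 [197, 244, 7, 6, 36] [199.7 246.5] [0.4869 0.0385 0.15  ]
135 ........######################################################.......................................................#####......................................
140 .........#####################################################......
[... 634 characters left out ...]
#####################.......................................................#####.....................................
165 ............####################################################......................................................######....................................
240 [126, 127, 128, 170, 171, 172, 219, 220, 221, 222, 256, 257, 258]
250 [126, 127, 128, 170, 171, 172, 219, 256, 257, 258]
[148, 148, 147, 140, 111, 102, 89, 50, 25, 25, 26, 25, 37, 89, 138, 137, 140, 142, 144, 136, 92, 113, 113, 114, 114, 114, 113, 115, 114, 115, 116, 115, 115, 116, 115, 117, 130, 149, 150, 147, 137, 120, 127, 125, 124, 123, 124, 124, 123, 122, 123, 125, 125, 125, 125, 123, 123, 126, 124, 122]
```

Run:
```python
from h import *
f=np.load("pics/w2.npz");K,T=f["K"],f["T"];print(K[0,0])
for n,uv,z in [("front150",(283.2,150),.137),("bolt fr",(290,150),.137),("ledge?",(306.5,150),.13),("caseR/L edge",(250,125.5),.137),("case near",(250,173),.137),("block front 150",(222.7,150),.137),("block front165",(223.5,165),.137),
 ("green case far",(250,218.5),.137),("green near",(250,258.8),.137),("screwL",(191,151),.15),("screwR",(199.7,246.5),.15),("knobL top",(285.5,112),.165),("knobRtop",(288.3,272),.165)]: print(n,np.round(cast(K,T,uv,z)*1000,1))
```

```text
332.1699602832306
front150 [566.5 128.5 137. ]
bolt fr [572.8 128.5 137. ]
ledge? [588.3 127.7 130. ]
caseR/L edge [536.8 150.2 137. ]
case near [535.5 107.1 137. ]
block front 150 [511.1 128.4 137. ]
block front165 [511.1 114.6 137. ]
green case far [534.2  62.5 137. ]
green near [532.9  19.8 137. ]
screwL [485.7 128.8 150. ]
screwR [486.9  38.5 150. ]
knobL top [568.8 161.9 165. ]
knobRtop [571.4  19.5 165. ]
```

Pack centre ≈ (0.535, 0.129), left knob ≈ (0.569, 0.162), ledge x ≈ 0.590, tester yaw ≈ 0.015 rad. Next I bring the shut fingers inboard of the left knob.

```bash
python3 -m handwheel '[{"x":0,"y":0,"z":-0.03,"yaw":0,"hand":255},{"x":0.03,"y":0,"z":-0.057,"yaw":0,"hand":255},{"x":0.07,"y":0,"z":-0.057,"yaw":-0.015,"hand":255},{"x":0.1,"y":0,"z":-0.057,"yaw":-0.015,"hand":255},{"x":0.1,"y":0,"z":-0.057,"yaw":-0.015,"hand":255}]'
python3 -m handwheel '[{"x":0.016,"y":0,"z":0,"yaw":0,"hand":255},{"x":0.016,"y":0,"z":0,"yaw":0,"hand":255}]'
python3 - <<'E'
from station import vision
import cv2,numpy as np
a=vision.read_camera("side")[120:220,220:370,::-1];b=vision.read_camera("wrist")[:,:,::-1]
o=np.zeros((420,800,3),np.uint8);o[:267,:400]=cv2.resize(a,(400,267),interpolation=cv2.INTER_CUBIC);o[:300,400:]=cv2.resize(b,(400,300));cv2.imwrite("pics/k1.png",o[:300])
E
```

```text
clock: 1.25
tcp_pos: [0.5677, 0.1349, 0.1609]
tcp_rot: [1.193, 1.219, -1.207]
ft_force: [-0.3, 0.6, -0.4]
opening: 0.142
clock: 1.45
tcp_pos: [0.5703, 0.1357, 0.1489]
tcp_rot: [1.198, 1.216, -1.201]
ft_force: [-1.0, -0.6, 0.4]
opening: 0.003
```

View pics/k1.png

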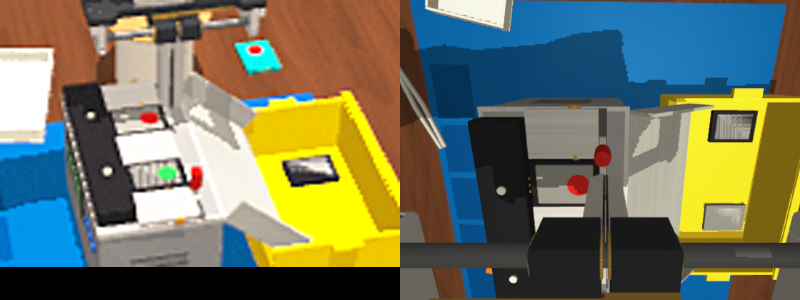

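Fingers are shut just inboard of the left knob, aligned. Pushing it outward.

```bash
python3 -m handwheel '[{"x":0,"y":0,"z":-0.006,"yaw":0,"hand":255},{"x":0,"y":0,"z":-0.014,"yaw":0,"hand":255},{"x":0,"y":0,"z":-0.022,"yaw":0,"hand":255},{"x":0,"y":0,"z":-0.03,"yaw":0,"hand":255},{"x":0,"y":0,"z":-0.038,"yaw":0,"hand":255}]'
python3 -m handwheel '[{"x":0,"y":0,"z":-0.006,"yaw":0,"hand":255},{"x":0,"y":0,"z":-0.012,"yaw":0,"hand":255},{"x":0,"y":0,"z":-0.016,"yaw":0,"hand":255},{"x":0,"y":0,"z":-0.018,"yaw":0,"hand":255},{"x":0,"y":0,"z":-0.018,"yaw":0,"hand":255}]'
python3 -m handwheel '[{"x":0,"y":0,"z":-0.001,"yaw":0,"hand":255},{"x":0,"y":0,"z":-0.002,"yaw":0,"hand":255}]'
```

```text
clock: 2.05
tcp_pos: [0.5697, 0.1757, 0.1498]
tcp_rot: [1.198, 1.216, -1.198]
ft_force: [1.1, -1.3, 1.2]
opening: 0.008
clock: 2.55
tcp_pos: [0.5689, 0.1936, 0.1493]
tcp_rot: [1.198, 1.217, -1.198]
ft_force: [-0.5, -0.2, 0.3]
opening: 0.005
clock: 2.75
tcp_pos: [0.5689, 0.1945, 0.1493]
tcp_rot: [1.198, 1.216, -1.199]
ft_force: [-0.0, -2.1, 1.0]
opening: 0.007
```

```bash
python3 -m handwheel '[{"x":0,"y":0,"z":-0.002,"yaw":0,"hand":255},{"x":0,"y":0,"z":-0.004,"yaw":0,"hand":255},{"x":0,"y":0,"z":-0.004,"yaw":0,"hand":255}]'
python3 - <<'E'
from station import vision
from h import *
p=vision.camera_params("wrist"); im=vision.read_camera("wrist"); cv2.imwrite("pics/w3.png",im[:,:,::-1])
K,T=np.array(p["K"]),np.array(p["cam_to_world"])
H,S,V=cv2.split(cv2.cvtColor(im,cv2.COLOR_RGB2HSV));m=(((H<6)|(H>174))&(S>170)&(V>60)).astype(np.uint8)
n,l,s,c=cv2.connectedComponentsWithStats(m)
for i in range(1,n):
    if s[i,4]>30: print(s[i].tolist(),*[np.round(cast(K,T,c[i],z)*1000,1) for z in (.137,.16)])
E
```

```text
clock: 3.05
tcp_pos: [0.5688, 0.1953, 0.1492]
tcp_rot: [1.195, 1.213, -1.203]
ft_force: [-0.6, -8.2, 1.5]
opening: 0.004
[274, 221, 23, 33, 613] [568.  203.5 137. ] [568.  212.4 160. ]
```

Force rose to 8 N with the TCP stopped, so the gate is at its end stop (about 50 mm travel). Back off, lift, and go above the pack's rear-centre.

```bash
python3 -m handwheel '[{"x":0,"y":0,"z":0.008,"yaw":0,"hand":255},{"x":-0.015,"y":0,"z":0.02,"yaw":0,"hand":255},{"x":-0.015,"y":-0.02,"z":0.045,"yaw":0,"hand":255},{"x":-0.01,"y":-0.038,"z":0.07,"yaw":0,"hand":255},{"x":-0.002,"y":-0.038,"z":0.07,"yaw":0,"hand":255}]'
python3 -m handwheel '[{"x":0,"y":0,"z":0,"yaw":0,"hand":255},{"x":0,"y":0,"z":0,"yaw":0,"hand":255}]'
```

```text
clock: 3.6
tcp_pos: [0.5308, 0.1244, 0.1529]
tcp_rot: [1.201, 1.213, -1.202]
ft_force: [0.2, 0.4, 0.5]
opening: 0.006
clock: 3.8
tcp_pos: [0.5331, 0.1297, 0.1521]
tcp_rot: [1.199, 1.217, -1.196]
ft_force: [0.7, -0.8, 1.0]
opening: 0.002
```

Run:
```python
from station import vision,status
from h import *
f=[]
for i in range(3):
    b=vision.read_camera("wrist"); f.append(status.read_state()["ft_force"])
print(np.round(f,1).tolist(),status.read_state()["tcp_pos"])
a=vision.read_camera("side")[120:220,220:370,::-1];c=vision.read_camera("scene")[165:265,235:385,::-1]
cv2.imwrite("pics/k2.png",np.hstack([cv2.resize(x,(400,267),interpolation=cv2.INTER_CUBIC) for x in (a,c)]))
```

```text
[[0.2, -0.4, 0.5], [0.2, -0.7, 0.3], [0.3, -1.0, -0.7]] [0.53289053 0.12963507 0.15183806]
```

View pics/k2.png

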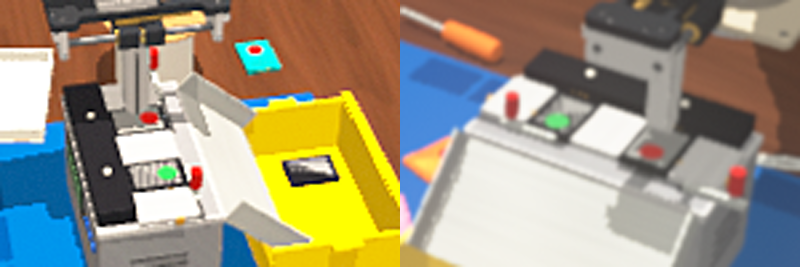

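Gate is open with its knob fully outboard, and the finger is over the pack. Lowering gently.

```bash
python3 -m handwheel '[{"x":0.004,"y":0,"z":0,"yaw":0,"hand":255},{"x":0.008,"y":0,"z":0,"yaw":0,"hand":255},{"x":0.008,"y":0,"z":0,"yaw":0,"hand":255}]'
python3 -m handwheel '[{"x":0.001,"y":0,"z":0,"yaw":0,"hand":255},{"x":0.001,"y":0,"z":0,"yaw":0,"hand":255}]' | grep -E "pos|force"
python3 -m handwheel '[{"x":0.001,"y":0,"z":0,"yaw":0,"hand":255},{"x":0.001,"y":0,"z":0,"yaw":0,"hand":255}]'| grep -E "pos|force"
python3 -m handwheel '[{"x":0.001,"y":0,"z":0,"yaw":0,"hand":255},{"x":0.001,"y":0,"z":0,"yaw":0,"hand":255}]'| grep -E "pos|force"
```

```text
clock: 4.35
tcp_pos: [0.5316, 0.1284, 0.1427]
tcp_rot: [1.197, 1.217, -1.199]
ft_force: [-0.4, -0.3, 0.4]
opening: 0.005
tcp_pos: [0.5321, 0.1284, 0.1424]
ft_force: [1.0, -0.3, 0.6]
tcp_pos: [0.5321, 0.1284, 0.1414]
ft_force: [-0.7, -0.5, -0.3]
tcp_pos: [0.5321, 0.1284, 0.1404]
ft_force: [0.9, -0.4, -0.0]
```

```bash
for i in 1; do python3 -m handwheel '[{"x":0.001,"y":0,"z":0,"yaw":0,"hand":255},{"x":0.001,"y":0,"z":0,"yaw":0,"hand":255}]' | grep -E "pos|force"; done
python3 -m handwheel '[{"x":0.001,"y":0,"z":0,"yaw":0,"hand":255},{"x":0.001,"y":0,"z":0,"yaw":0,"hand":255}]'| grep -E "pos|force"
```

```text
tcp_pos: [0.5321, 0.1284, 0.1394]
ft_force: [-0.3, 1.2, 0.1]
tcp_pos: [0.5322, 0.1285, 0.1388]
ft_force: [-0.4, 0.2, 2.2]
```

Contact near z = 0.139.

```bash
python3 -m handwheel '[{"x":0.001,"y":0,"z":0,"yaw":0,"hand":255},{"x":0.001,"y":0,"z":0,"yaw":0,"hand":255}]'| grep -E "pos|force"
python3 - <<'E'
from station import vision,status
import numpy as np
f=[]
for i in range(3): vision.read_camera("wrist"); f.append(status.read_state()["ft_force"])
print(np.round(f,1).tolist())
E
```

```text
tcp_pos: [0.5323, 0.1285, 0.1387]
ft_force: [-2.4, -0.6, 9.8]
[[-2.8, 0.3, 10.9], [-2.1, -0.4, 9.6], [-2.2, 0.0, 10.1]]
```

Steady 10 N, about 8 N/mm. Dragging outward in small steps.

```bash
python3 -m handwheel '[{"x":-0.0001,"y":0.001,"z":0,"yaw":0,"hand":255},{"x":-0.0001,"y":0.002,"z":0,"yaw":0,"hand":255},{"x":-0.0001,"y":0.003,"z":0,"yaw":0,"hand":255}]'| grep -E "pos|force"
python3 -m handwheel '[{"x":0,"y":0.001,"z":0,"yaw":0,"hand":255},{"x":0,"y":0.002,"z":0,"yaw":0,"hand":255},{"x":0,"y":0.003,"z":0,"yaw":0,"hand":255}]'| grep -E "pos|force"
```

```text
tcp_pos: [0.5334, 0.1285, 0.1386]
ft_force: [-5.3, 0.0, 13.9]
tcp_pos: [0.5364, 0.1285, 0.1386]
ft_force: [-5.4, -0.2, 13.3]
```

Force grew to about 14 N through coupling, so I'll relieve it slightly and continue.

```bash
python3 -m handwheel '[{"x":-0.0005,"y":0.001,"z":0,"yaw":0,"hand":255},{"x":-0.0005,"y":0.002,"z":0,"yaw":0,"hand":255},{"x":-0.0005,"y":0.003,"z":0,"yaw":0,"hand":255}]'| grep -E "pos|force"
python3 -m handwheel '[{"x":0,"y":0.002,"z":0,"yaw":0,"hand":255},{"x":0,"y":0.004,"z":0,"yaw":0,"hand":255},{"x":0,"y":0.006,"z":0,"yaw":0,"hand":255}]'| grep -E "pos|force"
python3 - <<'E'
from station import vision
from h import *
for n in ("scene",):
    im=vision.read_camera(n)[165:265,235:385]
    H,S,V=cv2.split(cv2.cvtColor(im,cv2.COLOR_RGB2HSV));m=(((H<6)|(H>174))&(S>150)&(V>60)).astype(np.uint8)
    k,l,s,c=cv2.connectedComponentsWithStats(m); print([(s[i,4],np.round(c[i]+[235,165],1).tolist()) for i in range(1,k) if s[i,4]>8])
    o=cv2.imread("pics/scene0.png")[165:265,235:385,::-1]
    H,S,V=cv2.split(cv2.cvtColor(np.ascontiguousarray(o),cv2.COLOR_RGB2HSV));m=(((H<6)|(H>174))&(S>150)&(V>60)).astype(np.uint8)
    k,l,s,c=cv2.connectedComponentsWithStats(m); print([(s[i,4],np.round(c[i]+[235,165],1).tolist()) for i in range(1,k) if s[i,4]>8])
E
```

```text
tcp_pos: [0.5395, 0.1286, 0.1387]
ft_force: [-4.1, -0.3, 9.6]
tcp_pos: [0.5455, 0.1287, 0.1387]
ft_force: [-4.2, -0.4, 9.0]
[(np.int32(17), [276.6, 203.1]), (np.int32(17), [326.3, 224.0]), (np.int32(36), [360.8, 232.6])]
[(np.int32(14), [276.5, 204.0]), (np.int32(17), [328.7, 221.2]), (np.int32(27), [339.3, 224.5])]
```

```bash
cat > dot.py <<'E'
from station import vision
from h import *
p=vision.camera_params("scene");K,T=np.array(p["K"]),np.array(p["cam_to_world"])
im=vision.read_camera("scene")
H,S,V=cv2.split(cv2.cvtColor(im,cv2.COLOR_RGB2HSV));m=(((H<6)|(H>174))&(S>150)&(V>60)).astype(np.uint8);m[:165]=0;m[265:]=0;m[:,:235]=0;m[:,385:]=0
k,l,s,c=cv2.connectedComponentsWithStats(m)
for i in range(1,k):
    if s[i,4]>8: print(s[i,4],np.round(c[i],1),np.round(cast(K,T,c[i],.139)*1000,1))
E
python3 -c "
from dot import *
print(cast(K,T,(328.7,221.2),.139)*1000)"
python3 -m handwheel '[{"x":0,"y":0.003,"z":0,"yaw":0,"hand":255},{"x":0,"y":0.006,"z":0,"yaw":0,"hand":255},{"x":0,"y":0.009,"z":0,"yaw":0,"hand":255}]'| grep -E "pos|force"
python3 dot.py
```

```text
17 [276.6 203.1] [547.9  -3.4 139. ]
19 [326.1 224.3] [560.5 129.7 139. ]
37 [360.9 232.6] [547.1 204.9 139. ]
[547.0661799  129.37622509 139.        ]
tcp_pos: [0.5544, 0.1288, 0.1387]
ft_force: [-5.2, -1.0, 9.7]
17 [276.6 203.1] [547.9  -3.4 139. ]
15 [324.6 226.3] [568.6 130.1 139. ]
37 [360.9 232.6] [547.1 204.9 139. ]
```

Pack follows the finger (dot 547 → 568.6 mm). Continuing to clear the plunger.

```bash
python3 -m handwheel '[{"x":0,"y":0.003,"z":0,"yaw":0,"hand":255},{"x":0,"y":0.006,"z":0,"yaw":0,"hand":255},{"x":0,"y":0.009,"z":0,"yaw":0,"hand":255},{"x":0,"y":0.012,"z":0,"yaw":0,"hand":255}]'| grep -E "pos|force"
python3 -m handwheel '[{"x":0,"y":0.003,"z":0,"yaw":0,"hand":255},{"x":0,"y":0.006,"z":0,"yaw":0,"hand":255},{"x":0,"y":0.009,"z":0,"yaw":0,"hand":255},{"x":0,"y":0.011,"z":0,"yaw":0,"hand":255}]'| grep -E "pos|force"
python3 dot.py
```

```text
tcp_pos: [0.5665, 0.129, 0.1387]
ft_force: [-5.3, -0.2, 9.1]
tcp_pos: [0.5791, 0.1294, 0.1387]
ft_force: [-2.5, 0.0, 6.3]
18 [276.7 203.3] [548.7  -2.9 139. ]
37 [360.9 232.6] [547.1 204.9 139. ]
19 [319.9 232.3] [593.  131.1 139. ]
```

Drag force dropped, so the plunger is passed. Pack centre is about 9 mm behind the ledge and flat. Now lift, go behind the pack, and lower.

```bash
python3 -m handwheel '[{"x":-0.006,"y":0,"z":0,"yaw":0,"hand":255},{"x":-0.01,"y":-0.015,"z":0,"yaw":0,"hand":255},{"x":-0.01,"y":-0.035,"z":0,"yaw":0,"hand":255},{"x":-0.009,"y":-0.048,"z":0,"yaw":0,"hand":255},{"x":-0.006,"y":-0.048,"z":0,"yaw":0,"hand":255}]'| grep -E "pos|force"
python3 -m handwheel '[{"x":0,"y":0,"z":0,"yaw":0,"hand":255},{"x":0.003,"y":0,"z":0,"yaw":0,"hand":255},{"x":0.005,"y":0,"z":0,"yaw":0,"hand":255},{"x":0.005,"y":0,"z":0,"yaw":0,"hand":255}]'| grep -E "pos|force"
python3 dot.py
python3 - <<'E'
from h import *
from station import vision
a=vision.read_camera("side")[120:220,220:370,::-1];c=vision.read_camera("scene")[165:265,235:385,::-1]
cv2.imwrite("pics/k3.png",np.hstack([cv2.resize(x,(400,267),interpolation=cv2.INTER_CUBIC) for x in (a,c)]))
E
```

```text
tcp_pos: [0.5297, 0.1286, 0.1444]
ft_force: [0.6, 0.2, -0.1]
tcp_pos: [0.5313, 0.1283, 0.1386]
ft_force: [-0.5, -0.4, 0.1]
17 [276.6 203.1] [547.9  -3.4 139. ]
42 [360.9 232. ] [545.3 204.1 139. ]
15 [319.4 232.4] [594.  130.4 139. ]
```

View pics/k3.png

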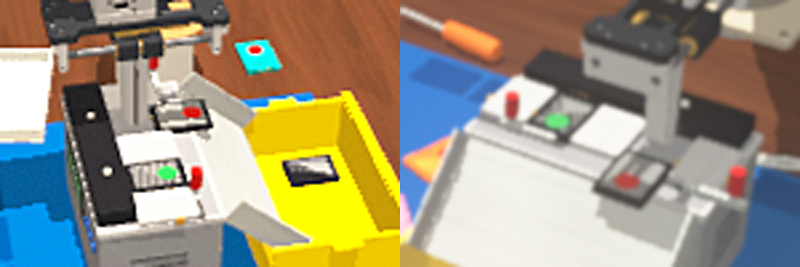

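The pack overhangs the ledge, still flat, with the finger behind it. Lower to just above the deck, then push.

```bash
python3 -m handwheel '[{"x":0.002,"y":0,"z":0,"yaw":0,"hand":255},{"x":0.004,"y":0,"z":0,"yaw":0,"hand":255},{"x":0.005,"y":0,"z":0,"yaw":0,"hand":255},{"x":0.005,"y":0,"z":0,"yaw":0,"hand":255}]'| grep -E "pos|force"
python3 -m handwheel '[{"x":0,"y":0.003,"z":0,"yaw":0,"hand":255},{"x":0,"y":0.006,"z":0,"yaw":0,"hand":255},{"x":0,"y":0.009,"z":0,"yaw":0,"hand":255},{"x":0,"y":0.012,"z":0,"yaw":0,"hand":255},{"x":0,"y":0.014,"z":0,"yaw":0,"hand":255}]'| grep -E "pos|force"
python3 dot.py
```

```text
tcp_pos: [0.531, 0.1284, 0.1339]
ft_force: [0.2, -0.5, 0.2]
tcp_pos: [0.5456, 0.1286, 0.1341]
ft_force: [0.3, -0.2, 0.5]
17 [276.6 203.1] [547.9  -3.4 139. ]
38 [360.8 232.5] [546.9 204.7 139. ]
20 [320.  232.5] [593.6 131.7 139. ]
```

```bash
python3 -m handwheel '[{"x":0,"y":0.004,"z":0,"yaw":0,"hand":255},{"x":0,"y":0.008,"z":0,"yaw":0,"hand":255},{"x":0,"y":0.011,"z":0,"yaw":0,"hand":255},{"x":0,"y":0.014,"z":0,"yaw":0,"hand":255}]'| grep -E "pos|force"
python3 dot.py
python3 -m handwheel '[{"x":0,"y":0.004,"z":0,"yaw":0,"hand":255},{"x":0,"y":0.008,"z":0,"yaw":0,"hand":255},{"x":0,"y":0.012,"z":0,"yaw":0,"hand":255},{"x":0,"y":0.016,"z":0,"yaw":0,"hand":255}]'| grep -E "pos|force"
python3 dot.py
```

```text
tcp_pos: [0.5594, 0.1289, 0.1341]
ft_force: [-0.3, -0.3, 0.1]
18 [276.7 203.3] [548.7  -2.9 139. ]
37 [360.9 232.6] [547.1 204.9 139. ]
18 [316.8 235.9] [607.8 131.4 139. ]
tcp_pos: [0.5756, 0.1291, 0.1342]
ft_force: [-0.7, -0.2, 3.2]
18 [276.7 203.3] [548.7  -2.9 139. ]
38 [360.9 232.7] [547.4 205.1 139. ]
26 [313.3 240.6] [625.5 132.3 139. ]
```

```bash
python3 -m handwheel '[{"x":0,"y":0.003,"z":0,"yaw":0,"hand":255},{"x":0,"y":0.006,"z":0,"yaw":0,"hand":255},{"x":0,"y":0.01,"z":0,"yaw":0,"hand":255},{"x":0,"y":0.014,"z":0,"yaw":0,"hand":255}]'| grep -E "pos|force"
python3 dot.py
python3 - <<'E'
from h import *
from station import vision
a=vision.read_camera("side")[120:240,220:400,::-1];c=vision.read_camera("scene")[165:345,195:385,::-1]
cv2.imwrite("pics/k4.png",np.hstack([cv2.resize(a,(450,300)),cv2.resize(c,(317,300),interpolation=cv2.INTER_CUBIC)]))
E
```

```text
tcp_pos: [0.5895, 0.1293, 0.134]
ft_force: [0.0, 0.1, 0.2]
18 [276.7 203.3] [548.7  -2.9 139. ]
37 [360.9 232.6] [547.1 204.9 139. ]
```

View pics/k4.png

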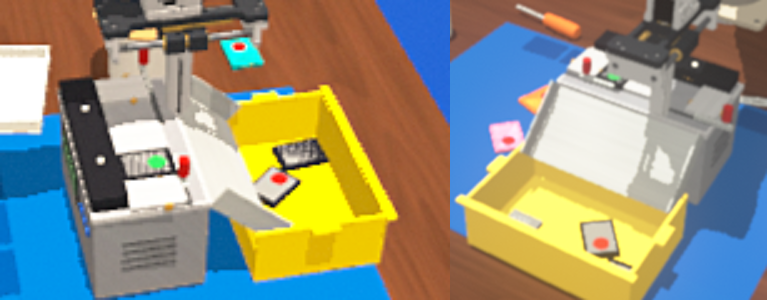

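The red-dot pack is off the deck and in the tub; green is still in its bay. Retract and verify.

```bash
python3 -m handwheel '[{"x":-0.03,"y":0,"z":0,"yaw":0,"hand":255},{"x":-0.07,"y":0,"z":0,"yaw":0,"hand":255},{"x":-0.1,"y":0,"z":0,"yaw":0,"hand":255},{"x":-0.1,"y":0,"z":0,"yaw":0,"hand":255},{"x":-0.1,"y":0,"z":0,"yaw":0,"hand":255}]'
python3 - <<'E'
from h import *
from station import vision
p=vision.camera_params("wrist");K,T=np.array(p["K"]),np.array(p["cam_to_world"]);im=vision.read_camera("wrist")
H,S,V=cv2.split(cv2.cvtColor(im,cv2.COLOR_RGB2HSV))
for nm,m in (("red",((H<6)|(H>174))&(S>150)&(V>60)),("green",(H>50)&(H<80)&(S>150))):
    k,l,s,c=cv2.connectedComponentsWithStats(m.astype(np.uint8))
    for i in range(1,k):
        if s[i,4]>40: print(nm,s[i,4],np.round(c[i]),"z.02",np.round(cast(K,T,c[i],.02)*1000),"z.137",np.round(cast(K,T,c[i],.137)*1000,1))
c=vision.read_camera("scene")[165:345,195:385,::-1]
cv2.imwrite("pics/k5.png",np.hstack([cv2.resize(im[:,:,::-1],(400,300)),cv2.resize(c,(317,300),interpolation=cv2.INTER_CUBIC)]))
E
```

```text
clock: 12.15
tcp_pos: [0.5891, 0.1293, 0.2345]
tcp_rot: [1.199, 1.216, -1.197]
ft_force: [-0.2, 0.2, 0.1]
opening: 0.009
red 243 [260. 112.] z.02 [557. 210.  20.] z.137 [566.3 210.4 137. ]
red 189 [392. 188.] z.02 [716. 125.  20.] z.137 [678.3 150.3 137. ]
red 75 [150. 325.] z.02 [405. -73.  20.] z.137 [459.4  11.5 137. ]
green 239 [243. 298.] z.02 [532. -29.  20.] z.137 [549.   42.5 137. ]
```

View pics/k5.png

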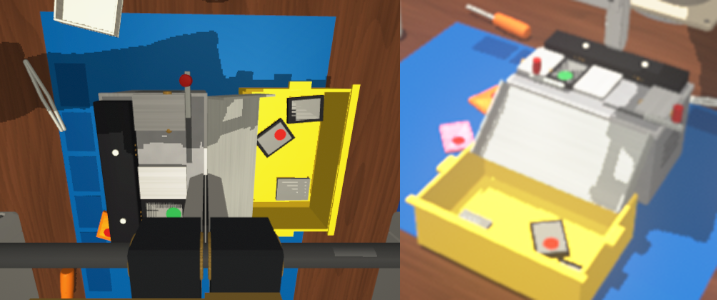

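Run:
```python
from h import *
from station import vision
R=[]
for n in ("wrist","scene","side"):
    p=vision.camera_params(n);K,T=np.array(p["K"]),np.array(p["cam_to_world"]);im=vision.read_camera(n)
    H,S,V=cv2.split(cv2.cvtColor(im,cv2.COLOR_RGB2HSV))
    k,l,s,c=cv2.connectedComponentsWithStats((((H<6)|(H>174))&(S>150)&(V>60)).astype(np.uint8))
    pc=T[:3,:3].T@(np.array([.716,.125,.02])-T[:3,3]);uv=(K@pc/pc[2])[:2]
    i=1+np.argmin(np.hypot(*(c[1:]-uv).T)); print(n,s[i,4],c[i],uv)
    d=T[:3,:3]@np.linalg.solve(K,[*c[i],1]);d/=np.linalg.norm(d);R.append((T[:3,3],d))
P=[np.eye(3)-np.outer(d,d) for o,d in R]
print(np.linalg.solve(sum(P),sum(p@o for p,(o,d) in zip(P,R))))
```

```text
wrist 191 [393.85340314 188.08900524] [393.45880205 187.78845125]
scene 35 [285.05714286 310.57142857] [286.28344629 307.61935952]
side 19 [331.26315789 190.89473684] [330.00847889 188.59655715]
[0.7191139  0.12307879 0.01245839]
```

```bash
python3 -c "
from station import job,status
print(status.read_state()['ft_force'],status.read_state()['clock']);print(job.job_done())"
```

```text
[0.70549913 0.41602482 0.21017552] 12.4
the job is handed in; nothing more can be done
None
```

The red-dot pack is in the yellow tub and the job is handed in, at about 12.4 s of the 64 s allowed; no verdict comes back.

**What I did**
- **Gate:** I pushed only the left gate open with the shut fingers until the force rose to 8 N with the tool stopped at its end stop. By its knob, the gate had moved about 50 mm.
- **Slide:** I dragged the pack flat along the deck with about 9–10 N of downward press, past the plunger. Early in the drag the reading briefly reached about 15 N in total, so I eased off. That is the highest value I saw; force was only read between moves.
- **Drop:** I lifted the finger, lowered it behind the pack and pushed it over the ledge. The sideways push was under 1 N, with about 3 N upward at most as the pack tipped.

**Last checks**
- **Pack:** Three camera views put the red dot at about (0.719, 0.123, 0.012) m, so the pack is lying flat on the tub floor.
- **Green-dot pack:** Its dot measured within about 1.5 mm of where it started, which is about the calibration error.
- **Other items:** The right gate's knob had not moved, by the scene camera. I saw no bystander moved in the pictures, but I did not measure them.
- **Robot:** The gripper is about 100 mm above the deck, touching nothing, with wrist force near zero.

No check failed. The pack's rear edge moved a little later than expected during the final push, because the fingertip is thinner than I had assumed.

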